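Stand the ink muller on the grinding slab

TASK

Take the stone muller, the one with the broad flat foot, from its wooden rest by the end of its handle and lift it clear. Ease the grip until the heavy foot swings down and the muller hangs upright, grip it again, and stand it on its foot in the middle of the small grey slab without dropping it. Leave the round-ended pestle in its own rest.

Things in the scene. Friction and masses are not known exactly. Their poses are not given: they have to be found in the camera images.
- muller_center (a point): pale stone muller, 0.32 kg, level in a wooden V rest: 110 mm long, flat foot 56 mm across and 28 mm thick, straight round handle 22 mm across. Point: on its axis, 55 mm from either end; x runs from foot to handle end (x up: upright). Balance: 28 mm towards the foot. Pinched firmly it keeps its angle; as the jaws are eased in 0.2 mm steps it turns about the pinch (grip some 25 down to 5 N) before it slips out.
- muller_grip (a point): point on the muller's axis near the end of its handle, 40 mm from the middle and 15 mm from the handle end, 95 mm from the underside of the foot; x as for the muller. The handle is bare here and free of the rest 20 mm to either side, with 40 mm or more of free height from the handle's axis to the surface below.
- pestle_center (a point): pale stone pestle lying level in the other, like rest, not to be disturbed: 120 mm long, slim handle 21 mm across and a rounded end 38 mm across (no flat foot). The point lies on its axis half-way along; x runs from the rounded end to the handle end.
- slab_top (a point): fixed grey stone slab 120 x 120 mm, 14 mm thick, lying on the counter; the point is the centre of its top face, z up.

How it is judged (in metres and radians):
On the way:
1. the muller hangs clear of its rest and of the slab, foot down, its axis within 20 degrees of upright (height (world z) of muller_center above 0.09 m and angle between muller_center's own x axis and vertical below 0.35 rad), for 0.2 s.
At the end, for the whole second after the job is handed in: the muller stands still on its flat foot on the slab, upright within 6 degrees, its axis within 35 mm of the slab's centre, released; the pestle is within 20 mm of where it lay (angle between muller_center's own x axis and vertical below 0.1 rad and horizontal distance between muller_center and slab_top below 0.035 m and z of muller_center in the frame of slab_top between 0.048 and 0.062 m and distance of pestle_center from where it was at the start of the episode below 0.02 m); the robot touches nothing.
It fails at once if the muller is slammed on the slab (over 60 N) (contact force between muller and slab above 60 N).
It fails at once if the muller is dropped on the slab (let go, it falls faster than 0.5 m/s close above the slab, as from over about 15 mm) (linear speed of muller above 0.5 m/s and contact force between the fingers and muller below 0.3 N and z of muller_center in the frame of slab_top below 0.1 m and horizontal distance between muller_center and slab_top below 0.07 m).
It also fails if it takes over 51 s, if anything falls off the work surface, if the arm or the gripper's body presses on something with over 40 N, if the wrist force passes 120 N, or if a joint passes its speed limit or range.

ROBOT

A 6-joint arm with a two-finger parallel gripper is mounted at the origin on a cart in front of the work surface, level with it; the furniture and walls round the work are solid. World frame = base frame: x ahead of the robot, y to its left, z up, the work surface at z = 0. Lengths are in mm, angles in rad, forces in N, time in s.
With the tool pointing down it reaches from about 300 to 775 mm from the base axis. Payload 14.6 kg.
Tool frame: the origin (TCP) lies at the very end of the fingers, on their centre line; the grasp point (between the pads) lies 19 mm behind it (manip.grip_point_offset is the distance from the TCP to the grasp point, in mm); z points along the fingers, y is the line along which they close (so a half turn about z gives the same grasp; the last joint's range is limited). The gripper opens to 94 mm and grips with 3 to 60 N. Pads are 16 mm wide; open, the fingers measure 119 mm over their backs; the gripper's body (75 mm by 177 mm) begins 78 mm behind the grasp point.
Start: joints at [1.117, 0.3, 1.521, -0, 1.321, -0.067], TCP at [207.471, 509.357, 178.346] pointing down, gripper open.
Joint ranges: [-3.03, 3.03], [-0.79, 2.21], [0.23, 2.52], [-1.04, 4.18], [0, 3.07], [-2.55, 2.55]. Speed limits (rad/s): [2.22, 2.22, 2.57, 3.14, 3.14, 3.14].

INTERFACE

Orientations are given as [roll, pitch, yaw] about the fixed x, y, z axes, in that order (R = Rz(yaw) Ry(pitch) Rx(roll)).
In Python, from cell import telemetry, eyes, manip gives the robot as it stands.
- The arm moves only by the tool play_rows, never from a script. Its arguments are lists of equal length, an entry for each row: "translation": the shift along the world's x, y, z in m, a list of three; "yaw": the turn about the world's z in rad. A call has 1 to 12 rows; each row is the pose to reach, as a shift and turn from the pose commanded when the call began; what a row does not reach only later rows make up. A row lasts 1/8 s, in which the tool goes at most 62.5 mm and 10.7 degrees, less where a joint would pass 70% of its speed; a pose out of reach is approached as far as the arm can. A call with a gripper value outside its range is refused whole. "hand" is the opening, from 0 (shut) to 1 (fully open), set as the call begins (left out, the last holds). The fingers move at their own pace and stop on an object; "force" is the grip in N (left out, the last holds). Time passes only in rows, so rows that repeat a pose let the fingers close. It gives the time, the measured TCP pose, the force, the opening and the grip force at its end, in the units of the state.
- telemetry.read_state(): the state, without advancing time (a new reading comes with each control period).
- eyes.camera(name): name is "scene" or "top" or "wrist"; returns a dict with "pixels" (480x640x3 uint8, red, green, blue), "fx", "fy", "cx", "cy" (pixels), "cam_to_world" (4x4, takes a point from camera to world coordinates); the wrist camera has in their place "T_tool_cam" (4x4, takes a point from camera to tool coordinates, whose origin is the TCP and whose axes are the flange's). Camera axes: x right, y up, looking along -z (the intrinsics and any distortion apply to the point x, -y, -z); pixel columns grow to the right and rows downward; lengths in mm; the calibration is good to about 2 mm. The wrist camera is an equidistant fisheye: a pixel r from the principal point sees the ray r / f radians off the axis. A picture is of the moment at which its call begins: read the wrist's pose just before it. There is no depth.
- manip.sign_off(): hands the job in; it is judged then, once.
The state is a dict: "clock": time; "joints": joint angles; "qd": joint speeds; "effort": joint torques, N m; "eef_pos": TCP position; "eef_rot": TCP orientation; "wrist_force": force on the tool from outside, world axes, zero at the start; "moment": the same for the moment, N m; "finger_gap": finger opening in mm; "finger_force": force on a finger pad.
Only numpy, scipy, OpenCV 4.12 (cv2) and the standard library are available. Lean on these libraries where they do the work, as an engineer would, in place of code of your own. Each camera call takes 0.05 s, during which the arm holds its last target. There are 200 camera calls.

## Working session

There is one attempt and no reset: what is moved stays moved. The work goes in short steps, Python scripts to look and compute and a tool call to move; the robot and the scene stay as the last step left them, time stands still between calls to the robot, and variables do not carry over. Pictures are saved under pics/ and viewed, at most 10 in all, crops included, and the job is handed in when it is done.

Besides the shell and the picture viewer there is one more tool, called after "Request:" as name(argument=value, ...), one argument or row to a line, values as JSON. play_rows: Moves the arm, as the interface text tells. Its arguments: {"type":"object","properties":{"translation":{"type":"array","items":{"type":"array","items":{"type":"number"}}},"yaw":{"type":"array","items":{"type":"number"}},"hand":{"type":"number"},"force":{"type":"number"}},"required":["translation","yaw"]}

```bash
mkdir -p pics; ls; python3 - <<'E'
from cell import telemetry, eyes, manip
import cv2, numpy as np, pickle
s=telemetry.read_state(); print(s, manip.grip_point_offset)
d={}
for n in ("top","scene"):
    c=eyes.camera(n); d[n]=c; cv2.imwrite(f"pics/{n}0.png",c["pixels"][:,:,::-1])
    print(n,c["fx"],c["fy"],c["cx"],c["cy"],np.round(c["cam_to_world"],3).tolist(),[k for k in c])
pickle.dump(d,open("cams0.pkl","wb"))
E
```

```text
pics
{'clock': 0.0, 'joints': array([ 1.11737818e+00,  3.00458742e-01,  1.52155172e+00, -1.02939965e-05,
        1.32072271e+00, -6.66043605e-02]), 'qd': array([ 0.00130281, -0.0010484 , -0.00096351, -0.00117571, -0.00019183,
        0.00018095]), 'effort': array([-1.97250342e-04, -5.31815171e+01, -3.52735591e+01,  7.08271447e-02,
        2.44565407e-02, -3.11419490e-05]), 'eef_pos': array([207.36308967, 509.10122793, 177.80555324]), 'eef_rot': array([-3.14045400e+00, -6.59584377e-05,  2.75478139e+00]), 'wrist_force': array([-0.79811034,  0.86899855, -0.04151343]), 'moment': array([ 0.00668715, -0.06829584,  0.06406113]), 'finger_force': 0.0, 'finger_gap': 93.49825325109465} 18.8
top 488.15994043330005 488.15994043330005 316.65929103194077 236.88468693268115 [[-0.015, 0.99, -0.144, 396.137], [-1.0, -0.013, 0.012, -112.719], [0.01, 0.144, 0.99, 1118.462], [0.0, 0.0, 0.0, 1.0]] ['pixels', 'fx', 'fy', 'cx', 'cy', 'cam_to_world']
scene 484.63309807312925 484.63309807312925 320.1143109218926 243.47659052377068 [[0.512, 0.347, -0.786, -143.196], [-0.859, 0.199, -0.472, -526.29], [-0.007, 0.916, 0.4, 426.615], [0.0, 0.0, 0.0, 1.0]] ['pixels', 'fx', 'fy', 'cx', 'cy', 'cam_to_world']
```

View pics/top0.png

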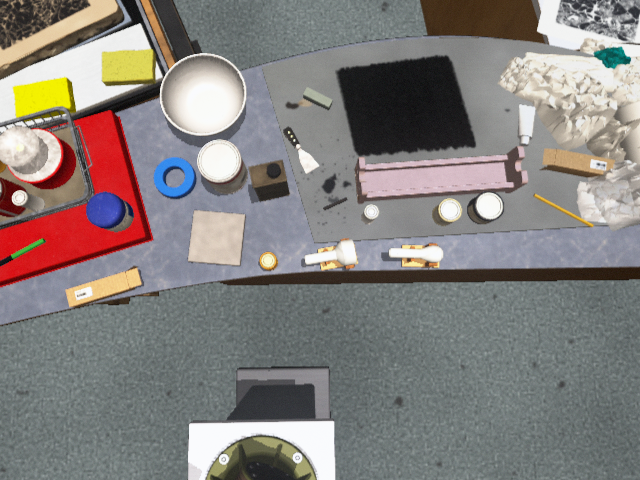

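View pics/scene0.png

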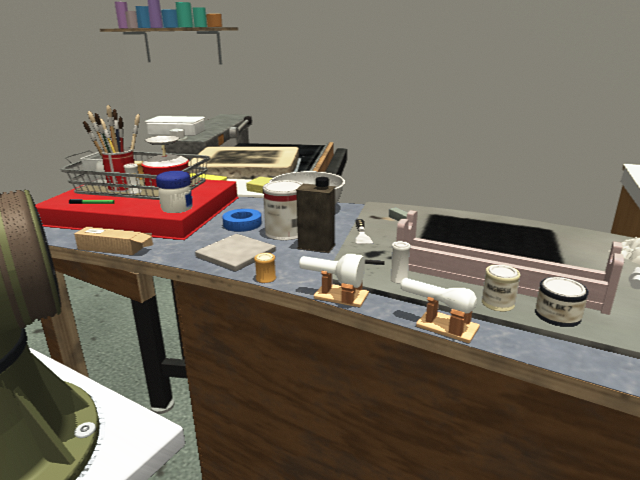

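The top view shows the muller at about (305–357, 255), with its handle to the left and its foot at the right. The pestle is at (390–442, 253) and the slab is around (217, 238). In the scene view the muller is at (300–365, 268), with the flat foot at (350, 268), and the slab is at (236, 250). Next I'll measure these with masks.

```bash
cat > h.py <<'E'
import numpy as np, cv2
def ray(c,u,v):
    T=np.array(c["cam_to_world"]); d=np.array([(u-c["cx"])/c["fx"],-(v-c["cy"])/c["fy"],-1.])
    d=T[:3,:3]@d; return T[:3,3],d/np.linalg.norm(d)
def plane(c,u,v,z):
    o,d=ray(c,u,v); return o+d*(z-o[2])/d[2]
def tri(c1,p1,c2,p2):
    o1,d1=ray(c1,*p1);o2,d2=ray(c2,*p2)
    t=np.linalg.lstsq(np.c_[d1,-d2],o2-o1,rcond=None)[0]
    a,b=o1+t[0]*d1,o2+t[1]*d2; return (a+b)/2,np.linalg.norm(a-b)
E
python3 - <<'E'
import pickle,cv2,numpy as np
from h import *
d=pickle.load(open("cams0.pkl","rb"))
out=[]
for n,(x0,y0,x1,y1) in dict(top=(296,232,366,278),scene=(292,240,372,306)).items():
    im=d[n]["pixels"]; cr=im[y0:y1,x0:x1]
    hsv=cv2.cvtColor(cr,cv2.COLOR_RGB2HSV); m=((hsv[...,1]<50)&(hsv[...,2]>150)).astype(np.uint8)
    k,l,s,ce=cv2.connectedComponentsWithStats(m); i=1+np.argmax(s[1:,4]); m=(l==i)
    print(n,s[i])
    for u in range(m.shape[1]):
        r=np.where(m[:,u])[0]
        if len(r): print(u+x0,r.min()+y0,r.max()+y0,end=' | ')
    print()
    v=cv2.cvtColor(cr,cv2.COLOR_RGB2BGR); v2=v.copy(); v2[m]=(0,255,0)
    out.append(cv2.resize(np.vstack([v,v2]),(390,580),interpolation=cv2.INTER_NEAREST))
cv2.imwrite("pics/crop1.png",np.hstack(out))
# slab
for n,b in dict(top=(180,200,252,275),scene=(190,228,282,275)).items():
    im=d[n]["pixels"]; x0,y0,x1,y1=b; hsv=cv2.cvtColor(im[y0:y1,x0:x1],cv2.COLOR_RGB2HSV)
    m=((hsv[...,0]<25)&(hsv[...,1]>15)&(hsv[...,1]<80)&(hsv[...,2]>130)).astype(np.uint8)
    cs=cv2.findContours(m,cv2.RETR_EXTERNAL,cv2.CHAIN_APPROX_NONE)[0]; c=max(cs,key=cv2.contourArea)
    q=cv2.approxPolyDP(cv2.convexHull(c),6,True)[:,0]+[x0,y0]
    print(n,"slab",q.tolist())
    P=np.array([plane(d[n],*p,14) for p in q]); print(P.round(1).tolist(),P.mean(0))
E
```

```text
top [   0    0   70   40 1733]
296 232 271 | 297 232 271 | 298 232 271 | 299 232 271 | 300 232 271 | 301 232 271 | 302 232 271 | 303 232 271 | 304 232 270 | 305 232 270 | 306 232 270 | 307 232 270 | 308 232 270 | 309 232 270 | 310 232 270 | 311 235 270 | 312 238 270 | 313 241 270 | 314 244 270 | 315 244 270 | 316 244 270 | 317 244 270 | 318 244 270 | 319 244 270 | 320 244 270 | 321 244 261 | 322 244 261 | 323 244 261 | 324 244 261 | 325 244 261 | 326 244 260 | 327 244 260 | 328 242 260 | 329 242 260 | 330 242 260 | 331 243 259 | 332 243 259 | 333 243 259 | 334 243 259 | 335 243 259 | 336 243 259 | 337 245 259 | 338 244 260 | 339 243 261 | 340 241 262 | 341 241 262 | 342 241 263 | 343 241 263 | 344 241 264 | 345 240 264 | 346 240 264 | 347 241 264 | 348 240 264 | 349 239 264 | 350 239 269 | 351 239 269 | 352 238 269 | 353 241 269 | 354 242 269 | 355 242 269 | 356 242 269 | 357 242 269 | 358 242 269 | 359 242 269 | 360 242 269 | 361 240 269 | 362 240 269 | 363 240 269 | 364 241 269 | 365 241 269 | 
scene [   0    0   80   59 2291]
292 249 293 | 293 249 293 | 294 249 293 | 295 249 293 |
[... 739 characters left out ...]
9 | 349 240 279 | 350 240 279 | 351 240 280 | 352 240 280 | 353 240 280 | 354 240 280 | 355 240 281 | 356 240 280 | 357 240 269 | 358 240 265 | 359 240 263 | 360 240 259 | 361 240 258 | 362 240 257 | 363 240 256 | 364 240 251 | 365 240 251 | 366 240 251 | 367 240 250 | 368 240 250 | 369 240 250 | 370 240 250 | 371 240 250 | 
top slab [[194, 210], [244, 214], [239, 265], [188, 261]]
[[622.7, 154.5, 14.0], [611.9, 39.7, 14.0], [494.6, 50.1, 14.0], [505.2, 165.5, 14.0]] [558.62949109 102.43987303  14.        ]
scene slab [[275, 246], [235, 266], [195, 251], [234, 234]]
[[608.1, 35.7, 14.0], [491.9, 46.9, 14.0], [505.0, 164.2, 14.0], [616.5, 154.1, 14.0]] [555.35335886 100.2091536   14.        ]
```

View pics/crop1.png

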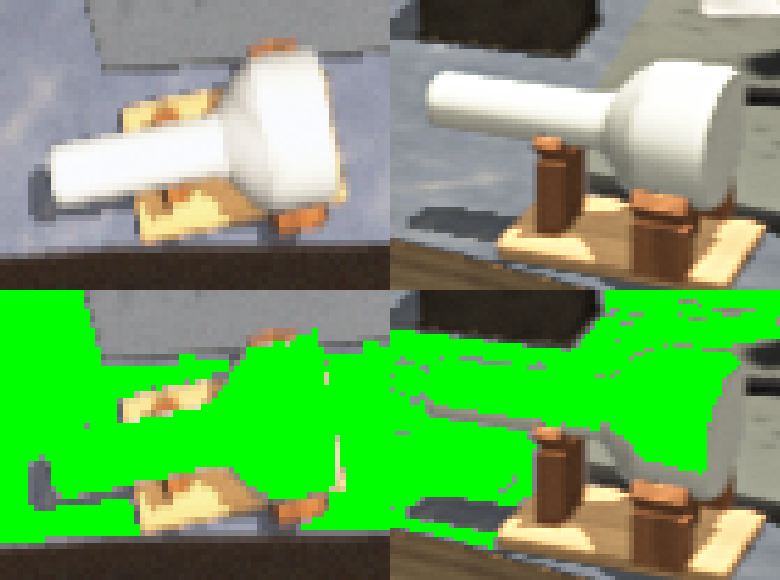

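The crop shows the handle end at about (305, 260) in top and (300, 261) in scene. The mask threshold was too loose, so I'll use a tight white mask with line fits and triangulate.

```bash
python3 - <<'E'
import pickle,cv2,numpy as np
from h import *
d=pickle.load(open("cams0.pkl","rb"))
L={}
for n,(x0,y0,x1,y1),th,cols in (("top",(296,236,366,275),(40,215),(307,333)),("scene",(294,245,372,300),(35,150),(302,326))):
    im=d[n]["pixels"]; hsv=cv2.cvtColor(im,cv2.COLOR_RGB2HSV).astype(int)
    S,V=hsv[...,1],hsv[...,2]; 
    if n=="scene": print(np.c_[np.arange(246,276),V[246:276,310],S[246:276,310],V[246:276,320],S[246:276,320]].T.tolist())
    m=np.zeros(V.shape,np.uint8); m[y0:y1,x0:x1]=((S<th[0])&(V>th[1]))[y0:y1,x0:x1] if n=="top" else ((S<14)&(V>120))[y0:y1,x0:x1]
    k,l,s,ce=cv2.connectedComponentsWithStats(m,connectivity=4); i=1+np.argmax(s[1:,4]); m=(l==i); print(n,s[i])
    pts=[]
    for u in range(*cols):
        r=np.where(m[:,u])[0]
        if len(r): pts.append((u,r.min(),r.max()))
    pts=np.array(pts); print(pts[::5].tolist())
    p=np.polyfit(pts[:,0],pts[:,1:].mean(1),1); L[n]=p; print(n,p)
def pl(c,p):
    o,a=ray(c,300,np.polyval(p,300)); _,b=ray(c,345,np.polyval(p,345)); nn=np.cross(a,b); return nn/np.linalg.norm(nn),o
for lab,LL in (("auto",L),("manual",{"top":np.polyfit([305,335.8],[259.8,254.5],1),"scene":np.polyfit([299.8,336.5],[261,267],1)})):
    (n1,o1),(n2,o2)=pl(d["top"],LL["top"]),pl(d["scene"],LL["scene"])
    dr=np.cross(n1,n2); dr/=np.linalg.norm(dr)
    for nm,u in (("end",305.),("neck",335.8),("foot",355)):
        o,r=ray(d["top"],u,np.polyval(LL["top"],u)); P=o+r*(n2@(o2-o))/(n2@r); print(lab,nm,P.round(1))
    print("dir",dr, "end tri", tri(d["top"],(305,np.polyval(LL["top"],305)),d["scene"],(300,np.polyval(LL["scene"],300))))
E
```

```text
top [305 241  51  23 630]
[[307, 255, 263], [312, 254, 262], [317, 253, 261], [322, 253, 261], [327, 252, 260], [332, 251, 259]]
top [-1.75384615e-01  3.12996923e+02]
[[246, 247, 248, 249, 250, 251, 252, 253, 254, 255, 256, 257, 258, 259, 260, 261, 262, 263, 264, 265, 266, 267, 268, 269, 270, 271, 272, 273, 274, 275], [44, 41, 42, 44, 60, 164, 166, 159, 156, 146, 150, 238, 255, 255, 254, 254, 253, 248, 237, 209, 168, 152, 141, 131, 149, 164, 156, 157, 157, 158], [75, 75, 85, 99, 21, 17, 17, 16, 20, 19, 17, 5, 0, 0, 0, 2, 5, 9, 15, 26, 26, 25, 27, 27, 9, 17, 20, 21, 19, 21], [41, 38, 35, 34, 38, 59, 89, 160, 159, 159, 156, 149, 181, 255, 255, 255, 254, 254, 252, 246, 232, 198, 160, 145, 137, 129, 148, 138, 159, 167], [68, 74, 73, 83, 94, 82, 20, 22, 19, 16, 18, 17, 8, 0, 0, 1, 1, 3, 7, 11, 20, 26, 26, 23, 22, 28, 10, 13, 22, 17]]
scene [299 256  39  12 287]
[[302, 256, 262], [307, 256, 263], [312, 257, 264], [317, 257, 265], [322, 258, 265]]
scene [1.49347826e-01 2.13741957e+02]
auto end [500.4 -99.9  60.9]
auto neck [ 511.2 -167.1   62. ]
auto foot [ 518.  -209.    62.8]
dir [ 0.1584751  -0.98721212  0.01725874] end tri (array([500.01332877, -99.35034767,  61.21188368]), np.float64(1.397986711587435))
manual end [500.3 -99.9  56.1]
manual neck [ 511.  -167.4   56.5]
manual foot [ 517.6 -209.6   56.7]
dir [ 0.1564028  -0.98767537  0.00596021] end tri (array([499.84911778, -99.29938293,  56.41420361]), np.float64(1.3633760281750964))
```

The muller axis lies at z≈56, with the handle end at about (500, −99.5) and the foot at (517.6, −209.6). That puts the grip point near (502.5, −114, 56) at yaw 1.728. The slab centre is about (557, 101).

Request:
play_rows(
  translation=[
    [0.025,-0.052,0],
    [0.05,-0.104,0],
    [0.075,-0.156,0],
    [0.1,-0.208,0],
    [0.125,-0.26,0],
    [0.15,-0.312,0],
    [0.18,-0.37,0],
    [0.205,-0.425,0],
    [0.23,-0.48,0],
    [0.255,-0.535,0],
    [0.28,-0.59,0],
    [0.295,-0.624,0],
  ],
  yaw=[-0.08,-0.16,-0.25,-0.34,-0.43,-0.52,-0.61,-0.7,-0.79,-0.88,-0.96,-1.027],
  hand=1.0,
)

```text
clock: 1.6
eef_pos: [502.8, -117.1, 177.9]
eef_rot: [-3.141, -0.0, 1.724]
wrist_force: [0.2, 0.5, -0.1]
finger_gap: 93.9
finger_force: 0.0
```

Request:
play_rows(
  translation=[
    [0,0,-0.02],
    [0,0,-0.04],
    [0,0,-0.04],
    [0,0,-0.04],
  ],
  yaw=[0,0,0,0],
)

```text
clock: 2.1
eef_pos: [502.7, -114.6, 139.1]
eef_rot: [3.141, 0.0, 1.728]
wrist_force: [0.6, 0.9, 0.4]
finger_gap: 94.0
finger_force: 0.0
```

```bash
python3 - <<'E'
from cell import telemetry, eyes
import cv2,numpy as np,pickle
from scipy.spatial.transform import Rotation as R
s=telemetry.read_state(); c=eyes.camera("wrist"); pickle.dump((s,c),open("w1.pkl","wb"))
print(s["clock"],s["eef_pos"],s["eef_rot"],c["fx"],c["cx"],c["cy"],np.round(c["T_tool_cam"],3).tolist())
im=c["pixels"][:,:,::-1].copy()
T=np.eye(4);T[:3,:3]=R.from_euler("xyz",s["eef_rot"]).as_matrix();T[:3,3]=s["eef_pos"]
W=np.linalg.inv(T@np.array(c["T_tool_cam"]))
a=np.array([-.1564,.9877,0]);g=np.array([502.4,-114.3,56.3])
n=np.array([.9877,.1564,0])
for p in (g,g+15*a,g-95*a,g+15*a+11*n,g+15*a-11*n,g-40*a+11*n,g-40*a-11*n):
    q=W[:3,:3]@p+W[:3,3]; v=np.array([q[0],-q[1],-q[2]]); r=np.hypot(v[0],v[1]); th=np.arctan2(r,v[2])
    u=c["cx"]+c["fx"]*th*v[0]/r; w=c["cy"]+c["fy"]*th*v[1]/r; print(round(u),round(w))
    cv2.circle(im,(int(round(u)),int(round(w))),3,(0,0,255),-1)
cv2.imwrite("pics/w1.png",im)
E
```

```text
2.1 [ 502.74190618 -114.64633307  139.09139667] [3.14097857e+00 3.16358754e-04 1.72800492e+00] 371.64829954431775 314.16069041561786 239.37924380740859 [[-0.0, 0.96, 0.279, 79.943], [1.0, 0.0, 0.0, -0.509], [-0.0, 0.279, -0.96, -207.245], [0.0, 0.0, 0.0, 1.0]]
314 234
314 216
314 336
328 216
301 216
327 280
301 280
```

View pics/w1.png

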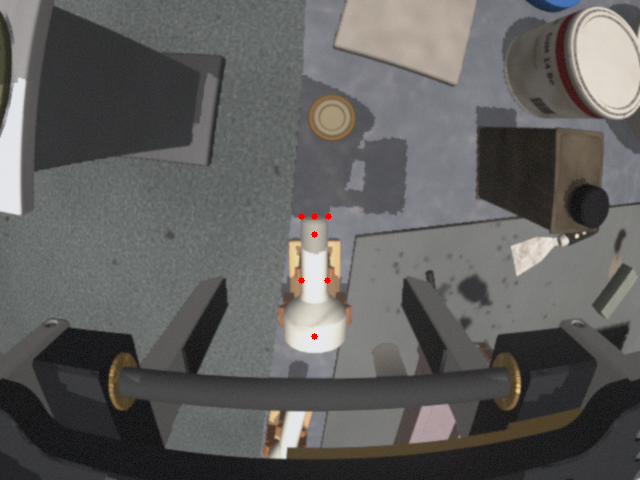

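The predicted points land on the muller: handle at columns 301–328, with the end at row ~218. The alignment is good, so I'll descend and grip.

Request:
play_rows(
  translation=[
    [0,-0.001,-0.04],
    [0,-0.001,-0.075],
    [0,-0.001,-0.095],
    [0,-0.001,-0.1015],
    [0,-0.001,-0.1015],
    [0,-0.001,-0.1015],
  ],
  yaw=[0,0,0,0,0,0],
)

```text
clock: 2.9
eef_pos: [503.1, -115.8, 37.9]
eef_rot: [3.14, 0.001, 1.728]
wrist_force: [0.1, -0.5, 0.6]
finger_gap: 94.1
finger_force: 0.0
```

Request:
play_rows(
  translation=[
    [0,0,0],
    [0,0,0],
    [0,0,0],
    [0,0,0],
    [0,0,0],
    [0,0,0],
    [0,0,0],
    [0,0,0],
    [0,0,0],
    [0,0,0],
  ],
  yaw=[0,0,0,0,0,0,0,0,0,0],
  hand=0.0,
  force=50,
)

```text
clock: 4.15
eef_pos: [502.8, -115.7, 37.2]
eef_rot: [3.141, 0.0, 1.728]
wrist_force: [-0.4, 0.8, 5.2]
finger_gap: 0.7
finger_force: 3.1
```

The gap of 0.7 mm means the fingers shut on nothing, so I'll look.

```bash
python3 - <<'E'
from cell import telemetry, eyes
import cv2,numpy as np,pickle
s=telemetry.read_state(); print(s["finger_gap"],s["finger_force"],s["wrist_force"])
d={n:eyes.camera(n) for n in ("scene","wrist","top")}; pickle.dump((s,d),open("c2.pkl","wb"))
a=d["scene"]["pixels"][200:330,260:420]; b=d["wrist"]["pixels"][180:400,200:440]
cv2.imwrite("pics/c2.png",np.hstack([cv2.resize(a,(400,325),interpolation=0),cv2.resize(b,(355,325))])[:,:,::-1])
E
```

```text
0.7322431917138735 3.063754614609575 [-0.42694893  0.79555461  5.24424468]
```

View pics/c2.png

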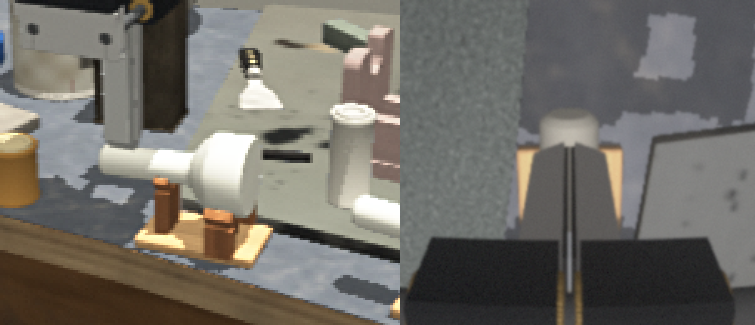

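```bash
python3 - <<'E'
import pickle,cv2,numpy as np
from h import *
s,d=pickle.load(open("c2.pkl","rb")); d0=pickle.load(open("cams0.pkl","rb"))
def proj(c,p):
    T=np.linalg.inv(c["cam_to_world"]); q=T[:3,:3]@np.array(p)+T[:3,3]
    return np.array([c["cx"]+c["fx"]*q[0]/-q[2],c["cy"]+c["fy"]*q[1]/q[2]])
P=s["eef_pos"]; print(P)
for n in ("scene","top"): print(n,"tcp",proj(d[n],P),"tcp+19",proj(d[n],P+[0,0,19]),"counter below",proj(d[n],[*P[:2],0]))
for z in (0,30,56): print(z,proj(d0["scene"],[500,-99.5,z]),proj(d0["top"],[500,-99.5,z]))
out=[]
for n,(x0,y0,x1,y1) in dict(scene=(285,225,375,310),top=(290,225,370,285)).items():
    for dd in (d0,d): out.append(cv2.resize(dd[n]["pixels"][y0:y1,x0:x1],(400,300),interpolation=0))
cv2.imwrite("pics/c3.png",np.vstack([np.hstack(out[:2]),np.hstack(out[2:])])[:,:,::-1])
E
```

```text
[ 502.7789345  -115.66690499   37.22286824]
scene tcp [309.31523695 272.16803393] tcp+19 [309.13890952 262.49157386] counter below [309.6517651  290.63595661]
top tcp [312.21329517 259.40913338] tcp+19 [312.22568374 258.55436465] counter below [312.19022807 261.00068478]
0 [301.26069157 289.09803984] [305.1696119  262.30092117]
30 [300.87565507 274.33570781] [304.99720809 261.06124417]
56 [300.53320914 261.20630175] [304.84002515 259.93101345]
```

View pics/c3.png

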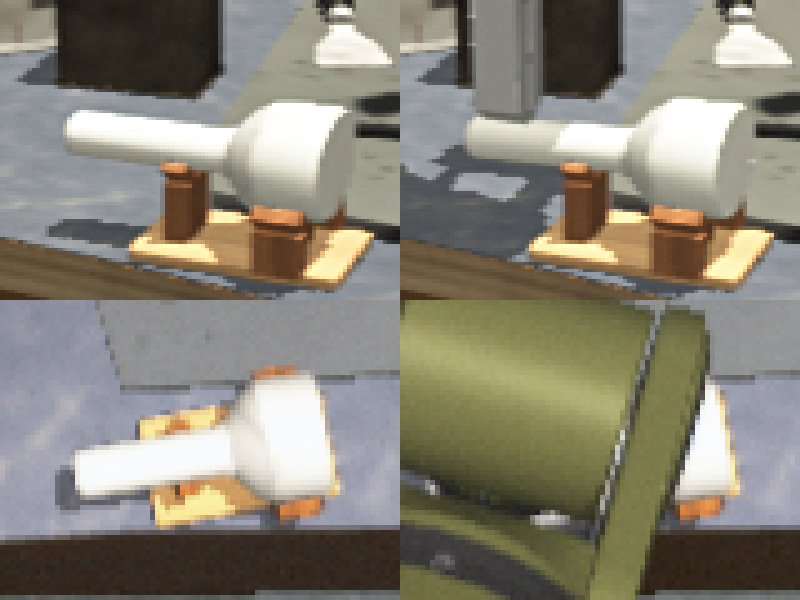

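Both views agree that the fingertips really end near z≈64, on top of the handle, although the TCP reads 37. In the wrist view the tips also project about 27 mm short of the TCP. I'll lift, then measure where the tips actually are, shut and open.

Request:
play_rows(
  translation=[
    [0,0,0.02],
    [0,0,0.05],
    [0,0,0.05],
    [0,0,0.05],
  ],
  yaw=[0,0,0,0],
)

```text
clock: 4.8
eef_pos: [502.0, -115.5, 86.0]
eef_rot: [-3.141, -0.0, 1.728]
wrist_force: [-0.6, -0.1, -0.3]
finger_gap: 1.0
finger_force: 0.0
```

```bash
python3 - <<'E'
from cell import telemetry, eyes
import pickle
s=telemetry.read_state(); print(s["eef_pos"],s["finger_gap"],s["finger_force"],s["wrist_force"])
pickle.dump((s,{n:eyes.camera(n) for n in ("scene","wrist")}),open("c4.pkl","wb"))
E
```

```text
[ 501.99805882 -115.52324682   85.99107864] 0.9799370317831325 0.0 [-0.5841511  -0.13650358 -0.29339476]
```

Request:
play_rows(
  translation=[
    [0,0,0],
    [0,0,0],
    [0,0,0],
    [0,0,0],
    [0,0,0],
    [0,0,0],
    [0,0,0],
    [0,0,0],
  ],
  yaw=[0,0,0,0,0,0,0,0],
  hand=1.0,
)

```text
clock: 5.9
eef_pos: [502.5, -115.6, 86.9]
eef_rot: [3.142, 0.0, 1.728]
wrist_force: [-0.4, -1.0, 0.7]
finger_gap: 76.7
finger_force: 0.0
```

```bash
python3 - <<'E'
from cell import telemetry, eyes
import pickle,cv2,numpy as np
s=telemetry.read_state(); print(s["eef_pos"],s["finger_gap"],s["finger_force"],s["wrist_force"])
d={n:eyes.camera(n) for n in ("scene","wrist")}
pickle.dump((s,d),open("c5.pkl","wb"))
s4,d4=pickle.load(open("c4.pkl","rb"))
f=lambda dd:[cv2.resize(dd["scene"]["pixels"][190:300,260:380],(400,300),interpolation=0),cv2.resize(dd["wrist"]["pixels"][180:420,160:480],(400,300),interpolation=0)]
a,b=f(d4),f(d)
cv2.imwrite("pics/c5.png",np.vstack([np.hstack(a),np.hstack(b)])[:,:,::-1])
E
```

```text
[ 502.47078206 -115.63594104   86.85700394] 76.65450709137902 0.0 [-0.38927543 -0.97660976  0.73831817]
```

View pics/c5.png

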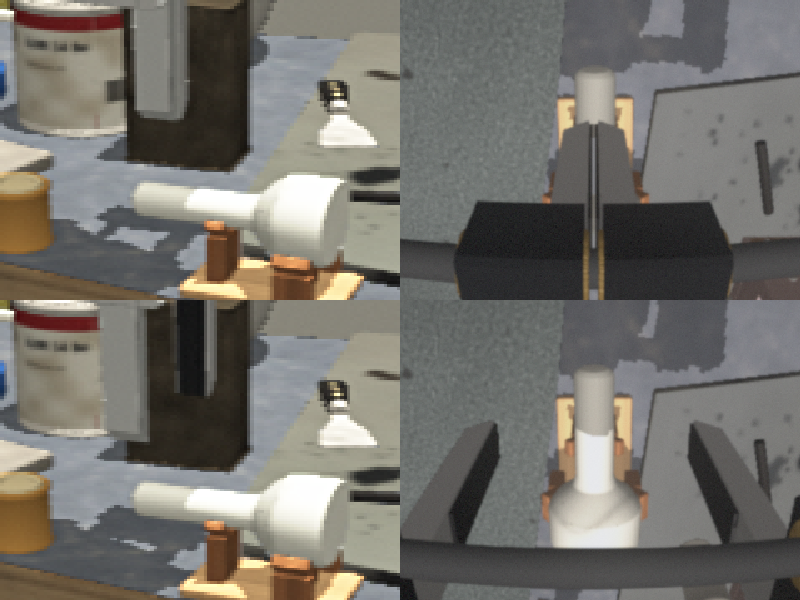

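With the TCP at 86 mm, the closed tips show at scene (308, 233), which is z≈113. The real finger ends are therefore about 27 mm behind the reported TCP. The handle is barely disturbed: it is still aligned in the wrist view, with its end at about (317, 234). I'll go down to TCP z≈12, which puts the tips at ≈39, about 17 mm below the handle axis, and watch the force.

Request:
play_rows(
  translation=[
    [0.0005,0.001,-0.02],
    [0.0005,0.001,-0.04],
    [0.0005,0.001,-0.055],
    [0.0005,0.001,-0.065],
    [0.0005,0.001,-0.072],
    [0.0005,0.001,-0.075],
    [0.0005,0.001,-0.075],
  ],
  yaw=[0,0,0,0,0,0,0],
)

```text
clock: 6.88
eef_pos: [503.1, -114.7, 12.0]
eef_rot: [3.141, 0.0, 1.728]
wrist_force: [-0.3, -0.6, -0.9]
finger_gap: 94.0
finger_force: 0.0
```

Request:
play_rows(
  translation=[
    [0,0,0],
    [0,0,0],
    [0,0,0],
    [0,0,0],
    [0,0,0],
    [0,0,0],
    [0,0,0],
    [0,0,0],
    [0,0,0],
    [0,0,0],
  ],
  yaw=[0,0,0,0,0,0,0,0,0,0],
  hand=0.0,
  force=50,
)

```text
clock: 8.12
eef_pos: [502.8, -114.6, 11.8]
eef_rot: [-3.141, -0.0, 1.728]
wrist_force: [-1.1, -0.5, 1.1]
finger_gap: 20.4
finger_force: 50.0
```

The handle is gripped. Now I'll lift.

Request:
play_rows(
  translation=[
    [0,0,0.005],
    [0,0,0.015],
    [0,0,0.03],
    [0,0,0.05],
    [0,0,0.07],
    [0,0,0.09],
    [0,0,0.11],
    [0,0,0.13],
    [0,0,0.145],
    [0,0,0.155],
    [0,0,0.16],
    [0,0,0.16],
  ],
  yaw=[0,0,0,0,0,0,0,0,0,0,0,0],
)

```text
clock: 9.62
eef_pos: [502.9, -114.6, 171.7]
eef_rot: [-3.141, -0.0, 1.728]
wrist_force: [-0.9, -0.2, -3.2]
finger_gap: 21.0
finger_force: 50.0
```

Request:
play_rows(
  translation=[
    [0,0,0],
    [0,0,0],
    [0,0,0],
    [0,0,0],
  ],
  yaw=[0,0,0,0],
  force=25,
)

```text
clock: 10.12
eef_pos: [502.9, -114.7, 171.8]
eef_rot: [-3.141, -0.0, 1.728]
wrist_force: [1.0, -0.4, -2.9]
finger_gap: 21.2
finger_force: 25.0
```

```bash
cat > tilt.py <<'E'
from cell import telemetry, eyes
import cv2,numpy as np,sys
from h import *
s=telemetry.read_state(); print(s["clock"],s["eef_pos"].round(1),s["finger_gap"],s["finger_force"],s["wrist_force"].round(2),s["moment"].round(3))
c=eyes.camera("scene"); im=c["pixels"]
T=np.linalg.inv(c["cam_to_world"]); q=T[:3,:3]@(s["eef_pos"]+[0,0,44])+T[:3,3]
u,v=c["cx"]+c["fx"]*q[0]/-q[2],c["cy"]+c["fy"]*q[1]/q[2]; print("grip px",u,v)
u,v=int(u),int(v); x0,y0=max(u-80,0),max(v-60,0)
cv2.imwrite(sys.argv[1],cv2.resize(im[y0:y0+140,x0:x0+160],(480,420),interpolation=0)[:,:,::-1])
E
python3 tilt.py pics/t1.png
```

```text
10.125 [ 502.9 -114.7  171.8] 21.24441359647997 24.999068048782647 [ 0.97 -0.36 -2.94] [0.038 0.101 0.036]
grip px 307.05133907694056 173.74691277500042
```

View pics/t1.png

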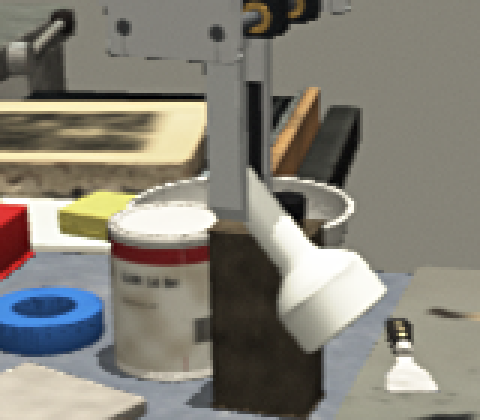

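It's already swung to about 30–35° from upright at 25 N. I'll ease further and track the angle by mask.

```bash
cat > ang.py <<'E'
from cell import telemetry, eyes
import cv2,numpy as np,sys
from scipy.optimize import minimize_scalar
s=telemetry.read_state(); print(s["clock"],s["eef_pos"].round(1),round(s["finger_gap"],2),round(s["finger_force"],1),s["wrist_force"].round(2))
c=eyes.camera("scene"); im=c["pixels"]; cv2.imwrite("pics/last.png",im[:,:,::-1])
T=np.linalg.inv(c["cam_to_world"])
def pr(p):
    q=T[:3,:3]@np.array(p)+T[:3,3]; return np.array([c["cx"]+c["fx"]*q[0]/-q[2],c["cy"]+c["fy"]*q[1]/q[2]])
g=s["eef_pos"]+[0,0,44]; yaw=s["eef_rot"][2]; a=np.array([np.cos(yaw),np.sin(yaw),0])
hsv=cv2.cvtColor(im,cv2.COLOR_RGB2HSV); m=((hsv[...,1]<26)&(hsv[...,2]>175)).astype(np.uint8)
G=pr(g).astype(int); w=np.zeros_like(m); w[G[1]+8:G[1]+75,G[0]-50:G[0]+60]=1; m*=w
m=cv2.morphologyEx(m,cv2.MORPH_OPEN,np.ones((9,9),np.uint8))   # keeps the broad foot
k,l,st,ce=cv2.connectedComponentsWithStats(m)
for i in range(1,k):
    if st[i,4]<150: continue
    f=lambda ph:np.linalg.norm(pr(g-78*(np.cos(ph)*np.array([0,0,1])+np.sin(ph)*a))-ce[i])
    r=minimize_scalar(f,bounds=(-1,1.7),method="bounded"); print("blob",st[i],ce[i].round(1),"tilt deg",round(np.degrees(r.x),1),"resid px",round(r.fun,1))
E
python3 ang.py
```

```text
10.175 [ 503.  -114.7  171.8] 20.78 25.0 [-0.16 -0.38 -3.09]
blob [271 182  22   9 198] [281.5 186. ] tilt deg -57.3 resid px 12.5
blob [323 195  30  25 577] [337.2 206.5] tilt deg 46.5 resid px 3.6
```

Request:
play_rows(
  translation=[
    [0,0,0],
    [0,0,0],
    [0,0,0],
    [0,0,0],
  ],
  yaw=[0,0,0,0],
  force=18,
)

```text
clock: 10.72
eef_pos: [503.0, -114.6, 171.9]
eef_rot: [3.142, 0.0, 1.728]
wrist_force: [-0.1, 0.3, -3.2]
finger_gap: 21.2
finger_force: 18.0
```

```bash
python3 ang.py
```

```text
10.725 [ 503.  -114.6  171.9] 21.17 18.0 [-0.11  0.32 -3.24]
blob [271 182  22   9 198] [281.5 186. ] tilt deg -57.3 resid px 12.5
blob [324 195  29  25 565] [337.5 206.4] tilt deg 46.8 resid px 3.3
```

Request:
play_rows(
  translation=[
    [0,0,0],
    [0,0,0],
    [0,0,0],
    [0,0,0],
  ],
  yaw=[0,0,0,0],
  force=13,
)

```text
clock: 11.28
eef_pos: [503.0, -114.7, 171.8]
eef_rot: [-3.142, -0.0, 1.728]
wrist_force: [-0.3, 0.2, -3.7]
finger_gap: 21.7
finger_force: 13.0
```

```bash
python3 ang.py
```

```text
11.275 [ 503.  -114.7  171.8] 21.71 13.0 [-0.27  0.22 -3.69]
blob [271 182  22   9 198] [281.5 186. ] tilt deg -57.3 resid px 12.5
blob [322 198  28  25 540] [335.5 209.1] tilt deg 42.1 resid px 2.7
```

Request:
play_rows(
  translation=[
    [0,0,0],
    [0,0,0],
    [0,0,0],
    [0,0,0],
  ],
  yaw=[0,0,0,0],
  force=10,
)

```text
clock: 11.82
eef_pos: [503.0, -114.6, 171.8]
eef_rot: [-3.142, -0.0, 1.728]
wrist_force: [0.1, 0.2, -3.3]
finger_gap: 21.8
finger_force: 10.0
```

```bash
python3 ang.py
```

```text
11.825 [ 503.  -114.6  171.8] 21.76 10.0 [ 0.12  0.23 -3.34]
blob [271 182  22   9 198] [281.5 186. ] tilt deg -57.3 resid px 12.5
blob [315 200  30  26 497] [329.1 212.6] tilt deg 31.4 resid px 3.0
```

The tilt follows the grip force: 42° at 13 N, 31° at 10 N. I'll continue gently, with small steps.

Request:
play_rows(
  translation=[
    [0,0,0],
    [0,0,0],
    [0,0,0],
    [0,0,0],
  ],
  yaw=[0,0,0,0],
  force=8,
)

```text
clock: 12.38
eef_pos: [503.0, -114.7, 171.8]
eef_rot: [-3.142, 0.0, 1.728]
wrist_force: [0.0, 0.1, -2.9]
finger_gap: 22.4
finger_force: 8.0
```

```bash
python3 ang.py
```

```text
12.375 [ 503.  -114.7  171.8] 22.37 8.0 [ 0.02  0.13 -2.87]
blob [271 182  22   9 198] [281.5 186. ] tilt deg -57.3 resid px 12.5
blob [312 201  29  28 498] [325.9 214.6] tilt deg 25.8 resid px 2.4
```

Request:
play_rows(
  translation=[
    [0,0,0],
    [0,0,0],
    [0,0,0],
  ],
  yaw=[0,0,0],
  force=6.5,
)

```text
clock: 12.8
eef_pos: [503.0, -114.6, 171.8]
eef_rot: [-3.142, -0.0, 1.728]
wrist_force: [0.3, 0.0, -4.0]
finger_gap: 22.1
finger_force: 6.5
```

```bash
python3 ang.py
```

```text
12.8 [ 503.  -114.6  171.8] 22.13 6.5 [ 0.32  0.01 -4.03]
blob [271 182  22   9 198] [281.5 186. ] tilt deg -57.3 resid px 12.5
blob [312 205  18  14 222] [320.2 211.6] tilt deg 18.6 resid px 6.8
```

Request:
play_rows(
  translation=[
    [0,0,0],
    [0,0,0],
    [0,0,0],
  ],
  yaw=[0,0,0],
  force=5.5,
)

```text
clock: 13.22
eef_pos: [503.0, -114.7, 171.9]
eef_rot: [3.142, 0.0, 1.728]
wrist_force: [-0.1, -0.4, -2.5]
finger_gap: 21.6
finger_force: 5.5
```

```bash
python3 ang.py; python3 -c "
import cv2;i=cv2.imread('pics/last.png')[140:270,250:400];cv2.imwrite('pics/t2.png',cv2.resize(i,(600,520),interpolation=0))"
```

```text
13.225 [ 503.  -114.7  171.9] 21.59 5.5 [-0.06 -0.4  -2.53]
blob [271 182  22   9 198] [281.5 186. ] tilt deg -57.3 resid px 12.5
blob [310 205  20  15 246] [319.3 212.1] tilt deg 17.0 resid px 6.5
```

View pics/t2.png

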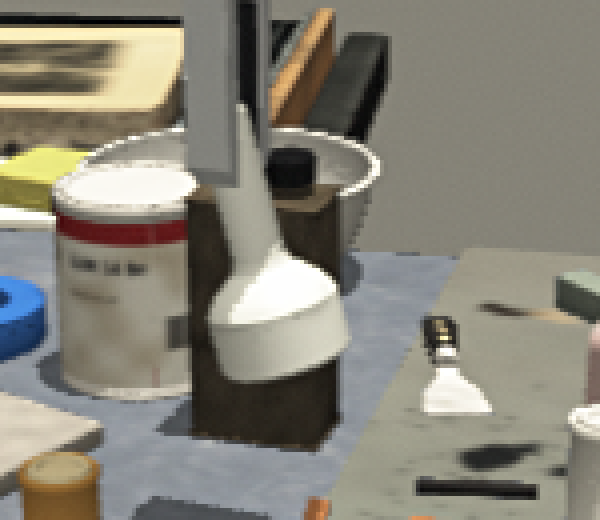

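The muller now hangs at about 14°. The foot's bottom centre is near scene px (321, 231) and the handle end near (312, 167), so the handle has not slipped. A small shake at 7 N should ratchet it closer to vertical.

Request:
play_rows(
  translation=[
    [0.001,-0.009,0],
    [0,0,0],
    [0.001,-0.009,0],
    [0,0,0],
    [0.001,-0.009,0],
    [0,0,0],
    [0,0,0],
    [0,0,0],
  ],
  yaw=[0,0,0,0,0,0,0,0],
  force=7,
)

```text
clock: 14.28
eef_pos: [503.0, -114.5, 171.9]
eef_rot: [3.142, 0.0, 1.728]
wrist_force: [-0.0, -0.0, -4.4]
finger_gap: 22.0
finger_force: 7.0
```

```bash
python3 ang.py; python3 - <<'E'
import cv2,numpy as np
im=cv2.imread('pics/last.png'); h=cv2.cvtColor(im,cv2.COLOR_BGR2HSV)
# pale stone against the dark box: row extents of the foot
for r in range(176,242,4):
    x=[u for u in range(298,345) if h[r,u,2]>135 and h[r,u,1]<45]
    print(r,(min(x),max(x),len(x)) if x else None,end=' | ')
E
```

```text
14.275 [ 503.  -114.5  171.9] 22.02 7.0 [-0.02 -0.04 -4.37]
blob [271 182  22   9 198] [281.5 186. ] tilt deg -57.3 resid px 12.5
blob [301 209  23  12 254] [312.1 214.2] tilt deg 5.6 resid px 4.9
176 (310, 341, 12) | 180 (310, 344, 8) | 184 (298, 344, 16) | 188 (302, 344, 17) | 192 (303, 313, 11) | 196 (303, 314, 12) | 200 (304, 314, 11) | 204 (304, 344, 18) | 208 (303, 344, 23) | 212 (298, 344, 35) | 216 (298, 344, 40) | 220 (298, 344, 40) | 224 (298, 344, 40) | 228 (299, 344, 39) | 232 (299, 344, 35) | 236 (335, 344, 10) | 240 (335, 344, 10) |
```

The tilt is now about 5°. I'll grip firmly, hold, then carry it to the slab.

Request:
play_rows(
  translation=[
    [0,0,0],
    [0,0,0],
    [0,0,0],
    [0,0,0],
  ],
  yaw=[0,0,0,0],
  force=50,
)

```text
clock: 14.82
eef_pos: [503.0, -114.7, 171.9]
eef_rot: [3.142, 0.0, 1.728]
wrist_force: [0.4, -0.1, -4.6]
finger_gap: 21.0
finger_force: 50.0
```

Request:
play_rows(
  translation=[
    [0.002,0.008,0],
    [0.006,0.024,0],
    [0.012,0.048,0],
    [0.018,0.072,0],
    [0.024,0.098,0],
    [0.03,0.124,0],
    [0.036,0.15,0],
    [0.042,0.174,0],
    [0.048,0.196,0],
    [0.052,0.21,0],
    [0.054,0.217,0],
    [0.054,0.217,0],
  ],
  yaw=[0,0,0,0,0,0,0,0,0,0,0,0],
)

```text
clock: 16.32
eef_pos: [556.9, 102.5, 171.7]
eef_rot: [-3.141, 0.0, 1.728]
wrist_force: [-1.0, -0.3, -2.3]
finger_gap: 20.8
finger_force: 50.0
```

```bash
python3 ang.py; python3 - <<'E'
import cv2,numpy as np
im=cv2.imread('pics/last.png'); cv2.imwrite('pics/p1.png',cv2.resize(im[130:290,170:330],(600,600),interpolation=0))
E
```

```text
16.325 [556.9 102.5 171.7] 20.82 50.0 [-1.03 -0.27 -2.32]
blob [229 180  17  12 167] [237.2 185.7] tilt deg 14.3 resid px 5.6
```

View pics/p1.png

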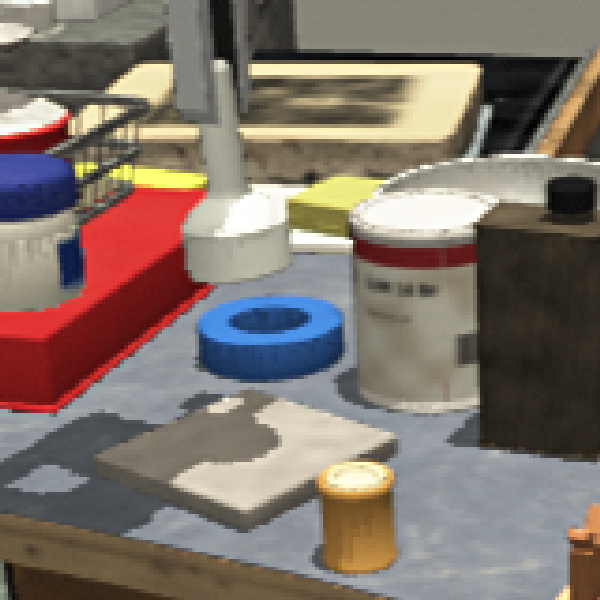

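It's carried upright, with only a few degrees of lean: handle top (220, 65) to foot bottom (238, 275) in the crop, partly perspective. The slab's centre is at crop (245, 455). I'll lower it slowly.

Request:
play_rows(
  translation=[
    [0,0,-0.008],
    [0,0,-0.022],
    [0,0,-0.04],
    [0,0,-0.058],
    [0,0,-0.074],
    [0,0,-0.086],
    [0,0,-0.094],
    [0,0,-0.099],
    [0,0,-0.101],
    [0,0,-0.101],
  ],
  yaw=[0,0,0,0,0,0,0,0,0,0],
)

```text
clock: 17.62
eef_pos: [557.1, 102.4, 71.1]
eef_rot: [3.141, 0.0, 1.728]
wrist_force: [-0.6, 1.4, -4.2]
finger_gap: 21.1
finger_force: 50.0
```

Request:
play_rows(
  translation=[
    [0,0,0],
    [0,0,0],
    [0,0,-0.001],
    [0,0,-0.002],
    [0,0,-0.003],
    [0,0,-0.003],
  ],
  yaw=[0,0,0,0,0,0],
  force=9,
)

```text
clock: 18.38
eef_pos: [558.2, 102.1, 69.8]
eef_rot: [3.138, 0.001, 1.728]
wrist_force: [-1.4, -3.0, 12.4]
finger_gap: 21.4
finger_force: 9.1
```

It touched at TCP z≈70. I'll ease the grip so the foot settles flat.

Request:
play_rows(
  translation=[
    [0,0,0.001],
    [0,0,0.001],
    [0,0,0.001],
    [0,0,0.001],
  ],
  yaw=[0,0,0,0],
  force=4,
)

```text
clock: 18.88
eef_pos: [557.5, 102.2, 69.6]
eef_rot: [3.14, 0.0, 1.728]
wrist_force: [-0.4, -1.6, 6.5]
finger_gap: 21.4
finger_force: 4.0
```

```bash
cat > sil.py <<'E'
from cell import telemetry, eyes
import cv2,numpy as np
s=telemetry.read_state(); print(s["clock"],s["eef_pos"].round(1),round(s["finger_gap"],2),round(s["finger_force"],1),s["wrist_force"].round(2),s["eef_rot"].round(3))
c=eyes.camera("scene"); im=c["pixels"]; cv2.imwrite("pics/last.png",im[:,:,::-1])
T=np.linalg.inv(c["cam_to_world"])
def pr(p):
    q=T[:3,:3]@np.array(p)+T[:3,3]; return np.array([c["cx"]+c["fx"]*q[0]/-q[2],c["cy"]+c["fy"]*q[1]/q[2]])
print("expected upright at slab centre: axis px at z=14,42,60,90,124",[pr([557,101,z]).round(1).tolist() for z in (14,42,60,90,124)])
g=cv2.cvtColor(im,cv2.COLOR_RGB2GRAY).astype(int)
for r in range(184,256,3): print(r,g[r,208:268].tolist()[::2])
E
python3 sil.py
```

```text
18.875 [557.5 102.2  69.6] 21.43 4.0 [-0.43 -1.65  6.48] [3.14  0.    1.728]
expected upright at slab centre: axis px at z=14,42,60,90,124 [[235.2, 248.3], [234.1, 235.9], [233.4, 227.8], [232.2, 214.0], [230.9, 198.0]]
184 [107, 109, 109, 108, 108, 96, 131, 132, 130, 133, 105, 68, 20, 17, 74, 108, 255, 249, 251, 179, 105, 125, 160, 191, 207, 222, 230, 229, 209, 243]
187 [110, 111, 110, 109, 109, 109, 135, 131, 132, 133, 104, 86, 18, 19, 65, 97, 202, 251, 251, 208, 123, 121, 115, 118, 115, 114, 110, 119, 187, 240]
190 [108, 107, 110, 109, 109, 110, 136, 132, 129, 134, 106, 89, 16, 20, 47, 99, 212, 252, 251, 246, 117, 109, 106, 110, 128, 134, 122, 86, 128, 184]
193 [105, 107, 107, 106, 107, 104, 113, 132, 131, 133, 115, 94, 20, 19, 34, 111, 219, 255, 253, 253, 254, 255, 255, 255, 255, 255, 250, 183, 42, 93]
196 [106, 106, 108, 103, 65, 43, 96, 133, 131, 132, 129, 116, 183, 78, 14, 115, 134, 173, 171, 171, 170, 172, 170, 170, 173, 175, 177, 184, 46, 39]
199 [108, 99, 58, 48, 47, 43, 93, 134, 132, 133, 117, 101, 215, 170, 52, 98, 113, 153, 150, 150, 151, 155, 159, 155, 150, 150, 152, 14
[... 1997 characters left out ...]
5, 187, 154, 157, 140, 166, 175, 167, 161, 216, 210, 211, 210, 220, 158, 145, 144]
244 [84, 81, 118, 120, 122, 127, 124, 119, 127, 144, 153, 157, 164, 169, 178, 182, 182, 182, 179, 178, 168, 156, 220, 216, 216, 219, 219, 215, 214, 213]
247 [127, 122, 121, 122, 123, 121, 119, 113, 112, 144, 151, 156, 162, 173, 177, 182, 182, 183, 180, 179, 170, 126, 207, 203, 201, 205, 209, 208, 206, 205]
250 [119, 121, 119, 115, 120, 120, 122, 121, 120, 142, 151, 157, 164, 173, 178, 184, 185, 187, 158, 109, 123, 210, 214, 219, 217, 212, 210, 208, 210, 187]
253 [122, 122, 124, 122, 121, 119, 119, 118, 116, 115, 111, 116, 124, 125, 122, 126, 124, 125, 207, 207, 210, 212, 212, 212, 211, 209, 206, 229, 246, 249]
```

The foot is down on its left edge with about 4–5° of lean left. I'll nudge the handle −y at low grip, pressing lightly, so the foot goes flat.

Request:
play_rows(
  translation=[
    [0,-0.001,0],
    [0,-0.002,-0.0005],
    [0,-0.003,-0.001],
    [0,-0.004,-0.0015],
    [0,-0.005,-0.002],
    [0,-0.006,-0.002],
    [0,-0.006,-0.002],
    [0,-0.006,-0.002],
  ],
  yaw=[0,0,0,0,0,0,0,0],
  force=4,
)

```text
clock: 19.92
eef_pos: [557.2, 96.3, 67.1]
eef_rot: [3.141, 0.0, 1.728]
wrist_force: [0.6, -2.3, 5.4]
finger_gap: 21.4
finger_force: 4.0
```

```bash
sed -i 's/range(184,256,3)/(214,220,226,244,247,249,250,251,252,253)/;s/208:268/220:256/;s/\[::2\]//' sil.py; python3 sil.py
```

```text
19.925 [557.2  96.3  67.1] 21.41 4.0 [ 0.61 -2.28  5.38] [3.141 0.    1.728]
expected upright at slab centre: axis px at z=14,42,60,90,124 [[235.2, 248.3], [234.1, 235.9], [233.4, 227.8], [232.2, 214.0], [230.9, 198.0]]
214 [160, 159, 157, 148, 137, 135, 130, 116, 111, 107, 105, 105, 103, 103, 116, 145, 160, 155, 147, 127, 88, 61, 67, 65, 63, 64, 57, 61, 64, 56, 52, 55, 89, 130, 136, 133]
220 [160, 160, 130, 52, 48, 63, 83, 109, 131, 137, 143, 156, 163, 164, 165, 163, 160, 156, 147, 138, 128, 129, 138, 139, 138, 136, 136, 134, 131, 131, 123, 108, 88, 71, 61, 69]
226 [154, 152, 120, 57, 42, 45, 48, 50, 49, 50, 100, 151, 157, 163, 164, 164, 160, 157, 150, 143, 130, 101, 64, 62, 64, 63, 64, 61, 60, 61, 61, 59, 56, 56, 53, 48]
244 [123, 121, 119, 118, 123, 137, 144, 148, 151, 152, 154, 155, 156, 157, 155, 158, 165, 165, 167, 166, 164, 165, 165, 164, 163, 163, 164, 161, 158, 147, 136, 176, 220, 218, 216, 217]
247 [118, 116, 113, 114, 122, 136, 142, 148, 151, 154, 156, 157, 159, 159, 160, 162, 166, 164, 172, 174, 171, 171, 171, 169, 169, 166, 164, 160, 155, 150, 156, 187, 209, 205, 203, 20
[... 227 characters left out ...]
 149, 151, 154, 155, 159, 158, 162, 166, 168, 164, 164, 169, 172, 172, 172, 170, 169, 169, 167, 161, 153, 142, 166, 211, 216, 214, 217, 219, 217]
251 [122, 120, 120, 120, 121, 124, 135, 148, 152, 156, 159, 158, 160, 161, 167, 168, 164, 163, 172, 172, 173, 173, 172, 169, 167, 162, 144, 143, 178, 209, 214, 216, 217, 220, 221, 219]
252 [119, 119, 120, 119, 119, 118, 118, 125, 139, 154, 159, 159, 158, 160, 165, 166, 161, 162, 169, 171, 173, 172, 162, 151, 137, 121, 160, 206, 210, 215, 215, 217, 218, 217, 217, 217]
253 [118, 118, 119, 117, 117, 118, 118, 115, 113, 112, 120, 127, 135, 149, 160, 161, 155, 149, 152, 145, 134, 125, 119, 157, 204, 206, 207, 212, 212, 212, 213, 212, 211, 211, 212, 212]
```

It's now upright within about 1–2°, with the axis about 5 mm from the slab's centre. I'll unload, open, and retreat straight up.

Request:
play_rows(
  translation=[
    [0,0,0.001],
    [0,0,0.001],
    [0,0,0.001],
  ],
  yaw=[0,0,0],
  force=3,
)

```text
clock: 20.35
eef_pos: [556.5, 96.4, 67.3]
eef_rot: [-3.14, -0.0, 1.728]
wrist_force: [0.5, -0.1, -2.9]
finger_gap: 21.6
finger_force: 3.0
```

Request:
play_rows(
  translation=[
    [0,0,0],
    [0,0,0],
    [0,0,0],
    [0,0,0],
    [0,0,0],
    [0,0,0],
    [0,0,0],
    [0,0,0],
    [0,0,0],
    [0,0,0],
  ],
  yaw=[0,0,0,0,0,0,0,0,0,0],
  hand=0.8,
)

```text
clock: 21.6
eef_pos: [557.0, 96.3, 67.9]
eef_rot: [3.142, 0.0, 1.728]
wrist_force: [0.1, -0.3, 0.4]
finger_gap: 75.0
finger_force: 0.0
```

Request:
play_rows(
  translation=[
    [0,0,0.01],
    [0,0,0.03],
    [0,0,0.06],
    [0,0,0.09],
    [0,0,0.12],
    [0,0,0.14],
    [0,0,0.15],
    [0,0,0.15],
  ],
  yaw=[0,0,0,0,0,0,0,0],
)

```text
clock: 22.6
eef_pos: [557.1, 96.4, 218.3]
eef_rot: [3.141, 0.0, 1.728]
wrist_force: [0.5, -0.7, 0.3]
finger_gap: 75.1
finger_force: 0.0
```

```bash
sed -i 's/(214,220/(202,208,214,220/' sil.py; python3 sil.py; python3 - <<'E'
import cv2,pickle,numpy as np
from cell import eyes
d=pickle.load(open("cams0.pkl","rb")); a=d["scene"]["pixels"][275:345,395:485].astype(int); b=cv2.imread("pics/last.png")[275:345,395:485,::-1].astype(int)
print("pestle diff",np.abs(a-b).mean(),(np.abs(a-b).max(2)>60).sum())
E
```

```text
22.6 [557.1  96.4 218.3] 75.1 0.0 [ 0.49 -0.74  0.33] [3.141 0.    1.728]
expected upright at slab centre: axis px at z=14,42,60,90,124 [[235.2, 248.3], [234.1, 235.9], [233.4, 227.8], [232.2, 214.0], [230.9, 198.0]]
202 [41, 41, 41, 39, 39, 36, 30, 35, 95, 146, 155, 164, 183, 198, 195, 186, 181, 168, 153, 149, 156, 155, 154, 154, 153, 150, 148, 149, 143, 145, 147, 146, 148, 149, 147, 149]
208 [34, 57, 90, 95, 77, 103, 151, 154, 148, 144, 152, 159, 166, 172, 175, 177, 175, 172, 165, 152, 133, 126, 132, 137, 140, 144, 148, 150, 150, 151, 155, 152, 148, 150, 149, 152]
214 [159, 156, 153, 143, 132, 132, 133, 134, 132, 137, 145, 157, 162, 171, 174, 177, 177, 175, 170, 160, 122, 61, 64, 62, 61, 62, 55, 59, 63, 55, 48, 53, 87, 128, 132, 131]
220 [155, 158, 129, 51, 47, 61, 81, 107, 127, 134, 141, 153, 162, 167, 173, 176, 177, 174, 171, 162, 147, 133, 136, 135, 136, 136, 133, 132, 129, 129, 121, 106, 89, 68, 62, 67]
226 [151, 150, 118, 55, 38, 43, 49, 49, 48, 50, 100, 150, 158, 165, 172, 174, 176, 176, 172, 164, 153, 118, 62, 60, 62, 64, 61, 61, 60, 59, 58, 58, 56, 54, 51, 47]
244 [120, 118
[... 614 characters left out ...]
2, 163, 163, 166, 166, 168, 166, 166, 166, 166, 164, 162, 160, 156, 153, 159, 179, 207, 211, 211, 215, 214, 215]
251 [117, 115, 116, 115, 112, 125, 142, 147, 150, 155, 154, 155, 160, 161, 162, 163, 165, 166, 167, 166, 166, 166, 165, 166, 159, 156, 153, 155, 182, 206, 212, 211, 214, 218, 217, 216]
252 [116, 115, 111, 115, 124, 119, 121, 131, 144, 149, 153, 153, 158, 162, 163, 164, 166, 166, 167, 165, 164, 162, 163, 159, 147, 132, 161, 203, 207, 210, 211, 213, 215, 213, 214, 213]
253 [112, 114, 127, 165, 209, 210, 180, 120, 117, 135, 145, 145, 150, 158, 160, 161, 164, 162, 162, 157, 149, 138, 128, 134, 173, 200, 204, 207, 208, 208, 210, 210, 208, 208, 208, 209]
pestle diff 1.3314285714285714 0
```

It's standing upright and released: the handle axis runs from (233.5, 202) to (235.7, 226), matching the projected vertical. The pestle's surroundings are unchanged in the image. I'm handing it in.

```bash
python3 -c "
from cell import manip; print(manip.sign_off())"
```

```text
the job is handed in; nothing more can be done
None
```

The muller is standing upright on its foot on the slab, released, about 5 mm from the slab's centre; the pestle was not touched, and the job was handed in at 22.6 s (no verdict was returned).

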